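# Click the camera post onto the copy-stand foot

### The job

Put the camera post on the stand: slide its tube down over the stub until it sits fully home on the collar, then turn it until the spring button snaps out through the hole in the tube. Use a light hand: do not force it down, and do not wrench it on once it has snapped. Let go at the end, and leave the other things on the bench where they are.

Things in the scene. Friction and masses are not known exactly. Their poses are not given: they have to be found in the camera images.
- stand: Copy-stand foot, fixed to the bench: dark square steel plate 150 x 150 x 18 mm, in its middle a light round collar (60 mm across, 12 mm high), from which an upright round steel stub with a spring button rises. Origin at the centre of the plate's underside, z up. The stub sits in a stiff swivel: the button faces within 0.5 rad either side of the stand's +x axis, exactly where is NOT reported.
- stand_shoulder (a point): Centre of the collar's flat top on the stub's axis, 30 mm above the bench, where the tube's lower end comes to rest. Axes as the stand's. A button snapped into the hole stops the tube from turning on after some 0.2 to 0.3 rad of play; more than about 0.4 N m of twist against it, or 40 N of push on the collar, is forcing it (the stub's swivel itself slips at 1.2 N m).
- stub_top (a point): Centre of the stub's top, 62 mm above the collar's top. Axes as the stand's. The stub is 28 mm across; its top 7 mm taper to 19 mm across.
- button (a joint): Spring button in the stub's side, 9 mm wide, 21 to 38 mm above the collar;  how far it is pushed in, 0 = out (stands out 5.5 mm), 0.0055 m = fully in. Spring 4 N (out) to 7 N (in). Its top is bevelled: the descending tube pushes it in (some 5 to 15 N down); sides and underside are square. Behind the tube's wall it reads 0.0025 or more, out through the hole 0.
- post: Camera post, loose, about 0.22 kg, standing upright on the bench: aluminium tube (sixteen-sided, 36 mm outside, 30.4 mm inside: 1.2 mm clearance all round the stub; open below, hollow for 100 mm) with a black square head on top. 136 mm high plus a 10 mm camera screw. Origin at the centre of the tube's open lower end, z up along the tube; +x points out through its one hole.
- post_head (a point): Centre of the post's square black head, 36 x 36 x 36 mm, on the tube's axis 118 mm above the tube's lower end. Its faces look along the post's +-x and +-y: grasp it from above by either pair. Axes as the post's.
- post_mouth (a point): Centre of the tube's open lower end. Axes as the post's. The hole is 12 mm wide (1.5 mm play either side of the button) and reaches from 19.5 to 38 mm above this end; with this end on the collar it is at the button's height.
- lens_cap: Bystander: black lens cap, 58 mm across, 8 mm thick, lying on the bench. Origin under its centre.
- tape_roll: Bystander: clear tape roll lying flat, 84 mm across, 48 mm high. Origin under its centre.
- tube_rack: Bystander: yellow rack with two capped sample tubes, 60 x 134 mm, 105 mm high. Origin under its centre.
- mouse: Bystander: black computer mouse, 105 x 60 mm, 32 mm high. Origin under its centre.
Mind the look-alikes: they are no part of the job. Of the things like the stand, leave any that is green or purple; of the rest the larger one is meant.

How it is judged:
At the end, for the whole second after the job is handed in: The tube's lower end rests on the collar (within 3 mm of its top, within 4 mm of the stub's axis, tilted less than 0.08 rad), the spring button is out through the hole (pushed in by less than 1.8 mm), and the post is at rest and released (z of post_mouth in the frame of stand_shoulder between -0.003 and 0.003 m and horizontal distance between post_mouth and stand_shoulder below 0.004 m and angle between post's own z axis and vertical below 0.08 rad and value of joint button below 0.0018 m and linear speed of post below 0.02 m/s); the robot touches nothing.
It fails at once if the post is forced or wrenched: more than 80 N in all between the post and the stand (contact force between post and stand above 80 N).
It fails at once if the lens cap, tape roll, tube rack or mouse is moved more than 20 mm (distance of any of lens_cap, tape_roll, tube_rack, mouse from where it was at the start of the episode above 0.02 m).
It also fails if it takes over 72 s, if anything falls off the work surface, if the arm or the gripper's body presses on something with over 40 N, if the wrist force passes 120 N, or if a joint passes its speed limit or range.

### The arm

A 6-joint arm with a two-finger parallel gripper is mounted at the origin on the work surface. World frame = base frame: x ahead of the robot, y to its left, z up, the work surface at z = 0. Lengths are in m, angles in rad, forces in N, time in s.
With the tool pointing down it reaches from about 0.35 to 1 m from the base axis. Payload 7.1 kg.
Tool frame: the origin (TCP) lies on the centre line of the jaws, within the pads' length; the fingertips stand 17 mm ahead of it and the grasp point (between the pads) lies 2 mm behind it (env.finger_overhang is the distance from the TCP to the fingertips, in m); x points along the fingers, z is the direction in which the jaws open and shut, and the axes are right-handed (so a half turn about x gives the same grasp; the last joint's range is limited). The gripper opens to 85 mm and grips with 20 to 120 N. Pads are 22 mm wide; open, the fingers measure 114 mm over their backs; the gripper's body (76 mm by 85 mm) begins 54 mm behind the grasp point. The pads swing forward as they close: fully open they stand 13 mm farther back than shut.
Start: joints at [1.269, 0.423, 1.63, -0, 1.089, -0.019], TCP at [0.174, 0.6, 0.248] pointing down, gripper open.
Joint ranges: [-3, 3], [-0.9, 2.11], [0.09, 2.58], [-1.31, 4.45], [0.11, 2.69], [-2.54, 2.54]. Speed limits (rad/s): [2.39, 2.39, 3.01, 3.14, 3.14, 3.14].

### API

Orientations are given as a unit quaternion [w, x, y, z].
In Python, from station import env gives the robot as it stands. The module is installed in compiled form; this text tells all that it offers.
- The arm moves only by the shell command python3 -m creep 'ROWS' [OPENING] [FORCE]. ROWS is JSON, a list that holds one entry, the list of rows, each a list of 4 numbers: the shift along the tool's x, y, z in mm, then the turn about the tool's x in rad. In form: [[[tx, ty, tz, turn], ...]]. A call has 1 to 20 rows; each row is the pose to reach, as a shift and turn from the pose commanded when the call began, along the tool's axes at that moment; what a row does not reach only later rows make up. A row lasts 1/10 s, in which the tool goes at most 50 mm and 8.59 degrees, less where a joint would pass 70% of its speed; a pose out of reach is approached as far as the arm can. A call with a gripper value outside its range is refused whole. OPENING is the gripper's target within -1 to 1 (shut at 1, half-way at 0, fully open at -1), set as the call begins (- or left out, the last holds). The fingers move at their own pace and stop on an object; FORCE is the grip in N (left out, the last holds). Time passes only in rows, so rows that repeat a pose let the fingers close. It gives the time, the measured TCP pose, the force and the opening at its end, in the units of the state.
- env.read_state(): the state, without advancing time (a new reading comes with each control period).
- env.get_image(name): name is "scene" or "side" or "wrist"; returns the picture (400x640x3 uint8, red, green, blue); there is no depth.
- env.camera_params(name): a dict with "camera_matrix" (3x3 intrinsics, pixels), "R" (3x3) and "t" (3): a world point X has camera coordinates R X + t; the wrist camera has in their place "T_tool_cam" (4x4, takes a point from camera to tool coordinates, whose origin is the TCP and whose axes are the tool frame's). Camera axes: x right, y down, z forward; pixel columns grow to the right and rows downward; lengths in m; the calibration is good to about 2 mm. A picture is of the moment at which its call begins: read the wrist's pose just before it. camera_params takes no time and is no camera call.
- env.finish_job(): hands the job in, once; it reports no verdict.
The state is a dict: "t": time; "joint_pos": joint angles; "qd": joint speeds; "tau": joint torques, N m; "ee_pos": TCP position; "orientation": TCP orientation; "force": force on the tool from outside, world axes, zero at the start; "wrist_torque": the same for the moment, N m; "width": finger opening in m.
Only numpy, scipy, OpenCV 4.12 (cv2) and the standard library are available. Lean on these libraries where they do the work, as an engineer would, in place of code of your own. Each camera call takes 0.05 s, during which the arm holds its last target.

## Working session

There is one attempt and no reset: what is moved stays moved. The work goes in short steps, Python scripts to look and compute and a shell command to move; the robot and the scene stay as the last step left them, time stands still between calls to the robot, and variables do not carry over. Pictures are saved under pics/ and viewed, and the job is handed in when it is done.

```bash
mkdir -p pics; python3 - <<'E'
from station import env
import cv2
s=env.read_state(); print({k:(v if not hasattr(v,'round') else v) for k,v in s.items()})
for n in ["scene","side","wrist"]:
    im=env.get_image(n); cv2.imwrite(f"pics/{n}0.png",im[:,:,::-1])
    print(n,env.camera_params(n))
E
```

```text
{'t': 0.0, 'joint_pos': array([ 1.26899915e+00,  4.23823892e-01,  1.63070103e+00,  1.58270227e-05,
        1.08861528e+00, -1.90138870e-02]), 'qd': array([ 9.23112662e-04,  5.34514446e-06,  5.67992889e-04,  1.14935921e-03,
        3.43744553e-04, -5.80523510e-04]), 'tau': array([ 3.55404427e-04, -5.57396436e+01, -2.81748587e+01,  1.62935630e-04,
        6.92055197e-03, -4.43769991e-06]), 'ee_pos': array([0.17421575, 0.5996766 , 0.24755193]), 'orientation': array([ 0.5650257 , -0.42486382,  0.56591893,  0.4242316 ]), 'force': array([-0.46563605,  0.43196219, -0.12374172]), 'wrist_torque': array([ 0.02847634,  0.00371222, -0.04123415]), 'width': 0.08516385298004134}
scene {'camera_matrix': array([[469.84239438,   0.        , 326.99640295],
       [  0.        , 469.84239438, 198.82518129],
       [  0.        ,   0.        ,   1.        ]]), 'R': array([[-0.83963882,  0.54307952, -0.00844271],
       [ 0.44348212,  0.67651446, -0.58792159],
       [-0.31357656, -0.49738598, -0.80887386]]), 't': array([ 0.5168885 , -0.10241453,  1.60880548])}
side {'camera_matrix': array([[458.06409752,
[... 172 characters left out ...]
 -0.00625367],
       [-0.56858629, -0.5352578 , -0.62466688],
       [ 0.44933152,  0.43399194, -0.7808663 ]]), 't': array([-0.46576746,  0.3033709 ,  0.91863178])}
wrist {'camera_matrix': array([[306.17745083,   0.        , 321.28178283],
       [  0.        , 306.17745083, 202.30011511],
       [  0.        ,   0.        ,   1.        ]]), 'T_tool_cam': array([[-1.28592159e-03, -3.04397498e-01,  9.52544230e-01,
        -1.25257238e-01],
       [ 8.81637513e-05, -9.52545048e-01, -3.04397640e-01,
         7.69545882e-02],
       [ 9.99999169e-01, -3.07451626e-04,  1.25173507e-03,
        -8.39394493e-04],
       [ 0.00000000e+00,  0.00000000e+00,  0.00000000e+00,
         1.00000000e+00]])}
```

View pics/scene0.png

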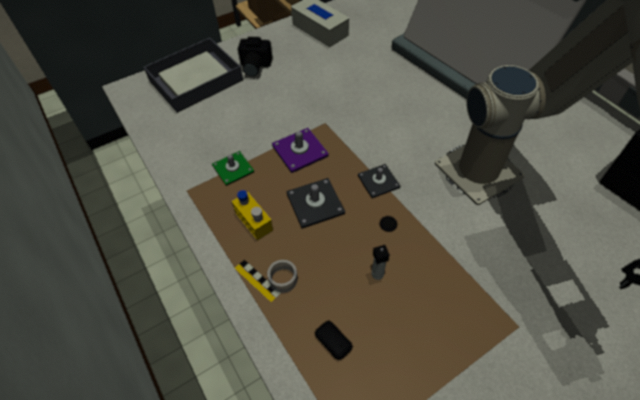

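View pics/side0.png

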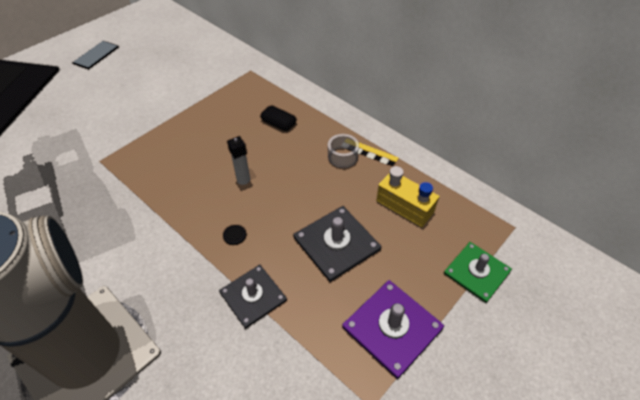

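View pics/wrist0.png

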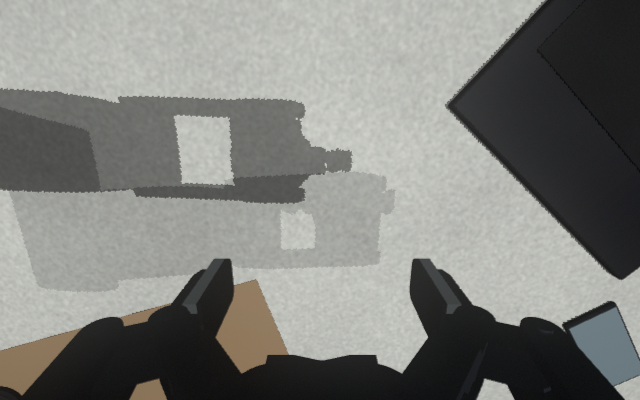

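Stand candidates in the scene picture are: large dark (315,202), small dark (379,180), purple (299,148) and green (232,167). I choose the large dark one, at (337,240) in the side view. The only post is at scene (380,258), side (238,155). Next I check close crops.

```bash
python3 - <<'E'
import cv2,numpy as np
a=cv2.imread("pics/scene0.png");b=cv2.imread("pics/side0.png")
def c(im,x,y,w,h,f):return cv2.resize(im[y:y+h,x:x+w],None,fx=f,fy=f,interpolation=cv2.INTER_CUBIC)
t=np.hstack([c(a,280,170,80,60,5),c(b,290,195,100,75,4)])
u=np.hstack([c(a,340,230,80,60,5),c(b,200,125,80,75,4)[:300],np.zeros((300,80,3),np.uint8)])
cv2.imwrite("pics/crop0.png",np.vstack([t,u]))
E
```

```text
(no output)
```

View pics/crop0.png

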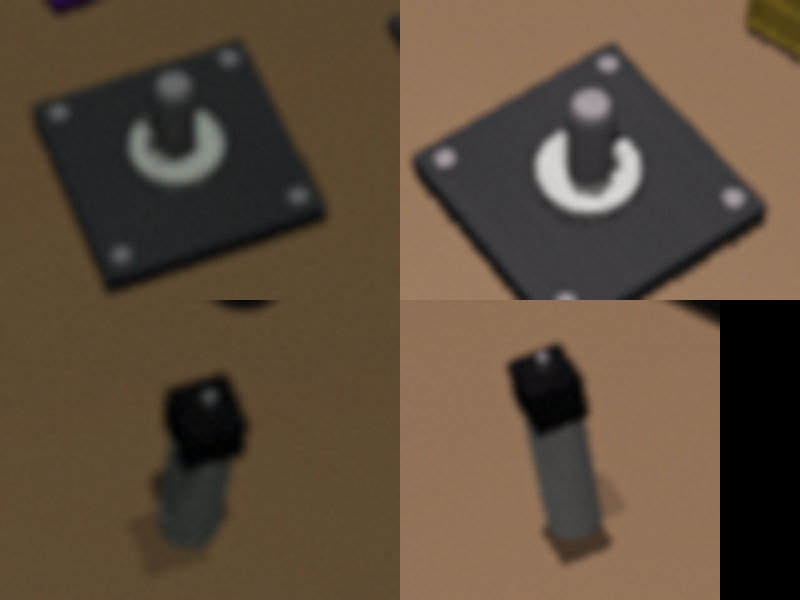

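The crops confirm the choice: the large dark plate with its stub top at scene (315,187), side (337.5,221). The black-headed post has its screw at scene (382,250), side (236,139). Now I triangulate.

```bash
cat > h.py <<'E'
import numpy as np, cv2
from station import env
from scipy.spatial.transform import Rotation as Ro
def P(n):
    p=env.camera_params(n);K=p["camera_matrix"]
    if n=="wrist":
        s=env.read_state();q=s["orientation"];T=np.eye(4);T[:3,:3]=Ro.from_quat(np.r_[q[1:],q[0]]).as_matrix();T[:3,3]=s["ee_pos"]
        M=np.linalg.inv(T@p["T_tool_cam"]);return K,M[:3,:3],M[:3,3]
    return K,p["R"],p["t"]
def ray(c,uv):
    K,R,t=c;d=R.T@np.linalg.solve(K,[*uv,1]);return -R.T@t,d
def atz(c,uv,z):
    o,d=ray(c,uv);return o+d*(z-o[2])/d[2]
def tri(l):
    A=[];b=[]
    for c,uv in l:
        o,d=ray(c,uv);d/=np.linalg.norm(d);M=np.eye(3)-np.outer(d,d);A.append(M);b.append(M@o)
    return np.linalg.lstsq(np.vstack(A),np.hstack(b),rcond=None)[0]
def proj(c,X):
    K,R,t=c;x=K@(R@np.asarray(X)+t);return x[:2]/x[2]
def totool(X):
    s=env.read_state();q=s["orientation"];return 1000*Ro.from_quat(np.r_[q[1:],q[0]]).as_matrix().T@(np.asarray(X)-s["ee_pos"])
E
python3 - <<'E'
from h import *
np.set_printoptions(precision=4,suppress=True)
a=P("scene");b=P("side")
print("stub",tri([(a,(314.8,187)),(b,(337.5,220.8))]),atz(a,(314.8,187),.092),atz(b,(337.5,220.8),.092))
print("screw",tri([(a,(382,249.6)),(b,(235.7,138.6))]),atz(a,(382,249.6),.146),atz(b,(235.7,138.6),.146))
for uv in [(295,175+16),(287.5,191),(328,178.5),(344.5,212),(302,227)]: print(atz(a,uv,.018))
s=env.read_state();q=s["orientation"];print(Ro.from_quat(np.r_[q[1:],q[0]]).as_matrix())
E
```

```text
stub [ 0.5427 -0.1845  0.086 ] [ 0.5437 -0.1792  0.092 ] [ 0.5409 -0.1884  0.092 ]
screw [0.5257 0.1318 0.1418] [0.5258 0.1347 0.146 ] [0.5248 0.1266 0.146 ]
[ 0.5784 -0.25    0.018 ]
[ 0.599  -0.2635  0.018 ]
[ 0.4597 -0.2345  0.018 ]
[ 0.4897 -0.0924  0.018 ]
[ 0.6314 -0.1179  0.018 ]
[[-0.0004 -0.9603  0.279 ]
 [-0.0011  0.279   0.9603]
 [-1.      0.     -0.0012]]
```

```bash
python3 - <<'E'
import cv2,numpy as np
a=cv2.imread("pics/scene0.png");b=cv2.imread("pics/side0.png")
def c(im,x,y,w,h,f):
    o=cv2.resize(im[y:y+h,x:x+w],None,fx=f,fy=f,interpolation=cv2.INTER_CUBIC).astype(float)
    return np.clip(255*(o/130)**.6,0,255).astype(np.uint8)
cv2.imwrite("pics/crop1.png",np.hstack([c(a,362,240,34,48,11),c(b,222,130,34,60,9)[:528]]))
E
```

```text
(no output)
```

View pics/crop1.png

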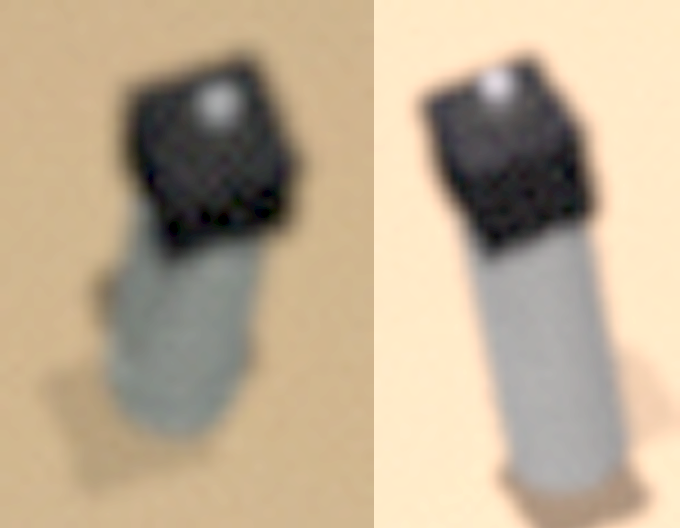

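```bash
python3 -m creep '[[[0,-40,-36,0.05],[0,-80,-72,0.1],[0,-120,-108,0.15],[0,-160,-144,0.2],[0,-200,-180,0.25],[0,-240,-216,0.3],[0,-280,-252,0.35],[0,-314,-284,0.43],[0,-314,-284,0.43],[0,-314,-284,0.43]]]'; python3 - <<'E'
from h import *
im=env.get_image("wrist");cv2.imwrite("pics/w1.png",im[:,:,::-1]);s=env.read_state();print(s["ee_pos"],s["orientation"])
print(proj(P("wrist"),(.525,.13,.146)),proj(P("wrist"),(.525,.13,.03)))
E
```

```text
t: 1.15
ee_pos: [0.3978, 0.2374, 0.2483]
orientation: [0.644, -0.293, 0.644, 0.293]
force: [0.6, -0.1, 0.4]
width: 0.0854
[0.39714379 0.23870407 0.24827007] [ 0.64343445 -0.29306764  0.64356225  0.29314005]
[323.3695981  374.64053337] [322.69617615 300.34683404]
```

View pics/w1.png

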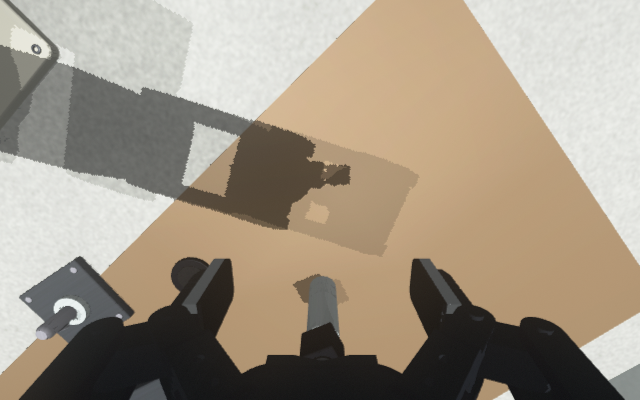

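```bash
python3 - <<'E'
import cv2
a=cv2.imread("pics/w1.png")[260:370,270:380]
cv2.imwrite("pics/w1c.png",cv2.convertScaleAbs(cv2.resize(a,None,fx=5.4,fy=5.4,interpolation=cv2.INTER_CUBIC),alpha=1.3))
E
```

```text
(no output)
```

View pics/w1c.png

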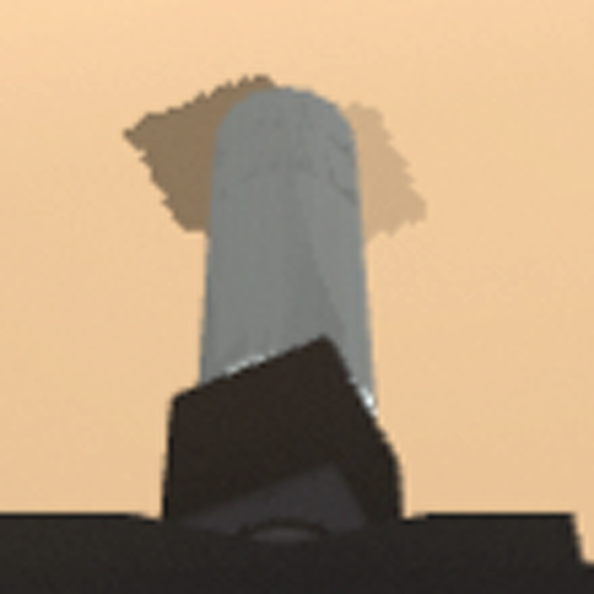

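```bash
python3 - <<'E'
from h import *
c=P("wrist")
A=atz(c,(330.2,322),.1);B=atz(c,(301.9,333.1),.1);C=atz(c,(344,345),.1)
print(A,B,C,np.degrees(np.arctan2(*(B-A)[1::-1])),np.linalg.norm(B-A),np.degrees(np.arctan2(*(C-A)[1::-1])),np.linalg.norm(C-A),(B+C)/2)
print("Tube bottom far", atz(c,(270+285/5.4,260+88/5.4),0))
print(totool((.525,.131,.118)))
# fit post head position from scene/side head corners
a=P("scene");b=P("side")
for th in range(0,90,10):
  pass
ca=[(130,95),(245,55),(290,210),(170,250)]
print("scene top TL,TR", [atz(a,(362+x/11,240+y/11),.136)[:2] for x,y in ca[:2]])
cb=[(425,100),(535,60),(580,140),(490,170)]
print("side top", [atz(b,(222+(x-374)/9,130+y/9),.136)[:2] for x,y in cb])
E
```

```text
[0.51287755 0.15064421 0.1       ] [0.50367935 0.1181005  0.1       ] [0.54595783 0.14237216 0.1       ] -105.78249818623573 0.033818638187114655 -14.03947805407762 0.03409884973151505 [0.52481859 0.13023633 0.1       ]
Tube bottom far [0.51184678 0.14177776 0.        ]
[ 130.24164168 -167.17537925    2.67861128]
scene top TL,TR [array([0.53831209, 0.11606794]), array([0.50779383, 0.12244797])]
side top [array([0.51167632, 0.14323416]), array([0.54198789, 0.13361091]), array([0.53012769, 0.10129075]), array([0.50645666, 0.11004606])]
```

No hole shows on the sides seen at azimuths 45°, 139° and 238°. With the head faces at -15°+90k, the hole should face about -15°. Next I look at the stub from above to find the button.

```bash
python3 - <<'E'
from h import *
s=env.read_state();q=s["orientation"];R=Ro.from_quat(np.r_[q[1:],q[0]]).as_matrix();y=R[:,1]
print(np.degrees(np.arctan2(y[1],y[0])),s["joint_pos"])
t=np.array([.542,-.184,.2])-.077*y;print(t,totool(t))
E
```

```text
138.97710541981434 [ 5.15435610e-01  1.84005227e-01  1.97553210e+00  1.41743119e-04
  9.82226361e-01 -3.39454849e-01]
[ 0.60009245 -0.23453976  0.19998706] [  48.23237048 -463.74076931 -223.82418986]
```

```bash
python3 -m creep '[[[0,-40,-20,0],[0,-80,-40,0],[0,-120,-60,0],[0,-160,-78,0],[0,-200,-96,0],[0,-240,-115,0],[0,-280,-135,0],[0,-320,-155,0],[0,-360,-174,0],[10,-400,-193,0],[30,-435,-210,0],[48,-464,-224,0],[48,-464,-224,0],[48,-464,-224,0]]]'; python3 - <<'E'
from h import *
im=env.get_image("wrist");cv2.imwrite("pics/w2.png",im[:,:,::-1]);s=env.read_state();print(s["ee_pos"],s["joint_pos"])
print(proj(P("wrist"),(.542,-.184,.092)))
E
```

```text
t: 2.6
ee_pos: [0.6011, -0.2319, 0.1992]
orientation: [0.643, -0.293, 0.643, 0.295]
force: [0.6, 1.0, -0.4]
width: 0.0851
[ 0.60122663 -0.23149945  0.20010613] [-3.86197704e-01  5.05700397e-01  1.61883556e+00  4.72971369e-04
  1.01817205e+00 -1.24542573e+00]
[317.64952263 106.00807068]
```

View pics/w2.png

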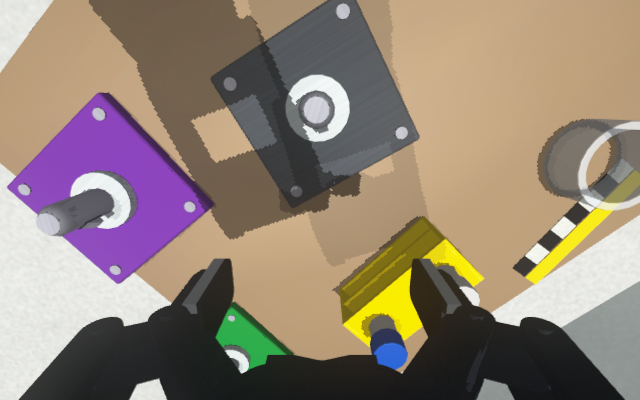

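```bash
python3 - <<'E'
import cv2
a=cv2.imread("pics/w2.png")[65:150,275:360]
cv2.imwrite("pics/w2c.png",cv2.convertScaleAbs(cv2.resize(a,None,fx=7,fy=7,interpolation=cv2.INTER_CUBIC),alpha=1.3))
E
```

```text
(no output)
```

View pics/w2c.png

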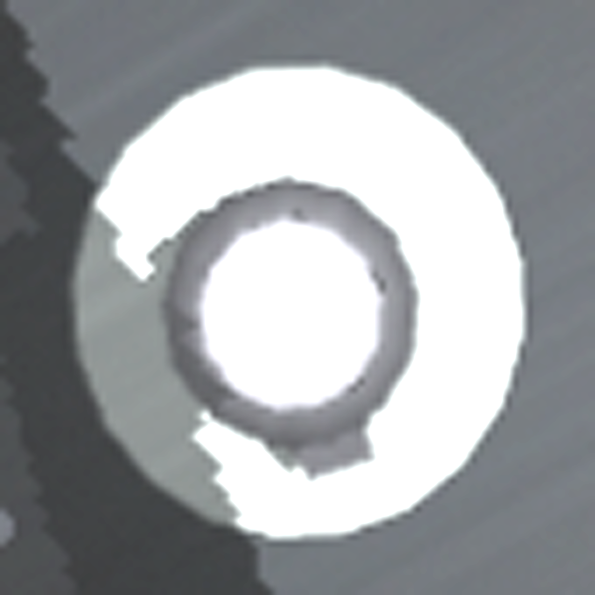

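```bash
python3 - <<'E'
from h import *
c=P("wrist");f=lambda x,y:(275+x/7,65+y/7)
col=atz(c,f(300,302),.030);top=atz(c,f(291,315),.092)
print(col,top)
ct=(col+top)/2
for x,y in [(305,477),(374,456),(340,466)]:
    b=atz(c,f(x,y),.060);d=b-ct;print(b,d,np.degrees(np.arctan2(d[1],d[0])),np.hypot(*d[:2]))
cs=[(211,76),(293,207),(418,137)]
w=[atz(c,u,.018) for u in cs];print(w,[np.degrees(np.arctan2(*(w[i]-w[1])[1::-1])) for i in (0,2)],(w[0]+w[2])/2)
E
```

```text
[ 0.5432706  -0.18567493  0.03      ] [ 0.5435847  -0.18641951  0.092     ]
[ 0.55895591 -0.19812075  0.06      ] [ 0.01552826 -0.01207353 -0.001     ] -37.86578044491408 0.01966969430461531
[ 0.56252757 -0.19017543  0.06      ] [ 0.01909992 -0.00412822 -0.001     ] -12.196185473814495 0.019540960222824297
[ 0.56073894 -0.19405802  0.06      ] [ 0.01731129 -0.0080108  -0.001     ] -24.83234850242277 0.01907494875423292
[array([ 0.45669096, -0.24241779,  0.018     ]), array([ 0.60162281, -0.27135394,  0.018     ]), array([ 0.62840721, -0.12883119,  0.018     ])] [np.float64(168.7091565966309), np.float64(79.3565079567924)] [ 0.54254909 -0.18562449  0.018     ]
```

Button found pointing down in the crop at about (340,465), azimuth -25°, stub axis at (0.543,-0.186). The plate's +x is about -11°, so this is consistent. Next I go above the post.

```bash
python3 -m creep '[[[0,38,28,-0.06],[0,76,56,-0.12],[0,114,84,-0.18],[0,150,112,-0.24],[0,188,140,-0.30],[0,226,168,-0.36],[0,264,196,-0.42],[0,295,223,-0.454],[0,295,223,-0.454],[0,295,223,-0.454],[0,295,223,-0.454]]]'; python3 - <<'E'
from h import *
im=env.get_image("wrist");cv2.imwrite("pics/w3.png",im[:,:,::-1]);s=env.read_state();print(s["ee_pos"],s["joint_pos"])
print(totool((.5252,.1307,.118)))
y=P("wrist");print(proj(y,(.5252,.1307,.136)))
E
```

```text
t: 3.75
ee_pos: [0.5236, 0.1287, 0.2009]
orientation: [0.56, -0.432, 0.56, 0.431]
force: [0.7, -0.2, -0.6]
width: 0.0852
[0.52376595 0.12813839 0.20075518] [ 2.17945998e-01  3.61260851e-01  1.85731598e+00 -1.94450507e-04
  9.22502508e-01 -1.09341228e+00]
[82.75583216 -0.68561772  2.83556834]
[326.4416148  226.44360197]
```

View pics/w3.png

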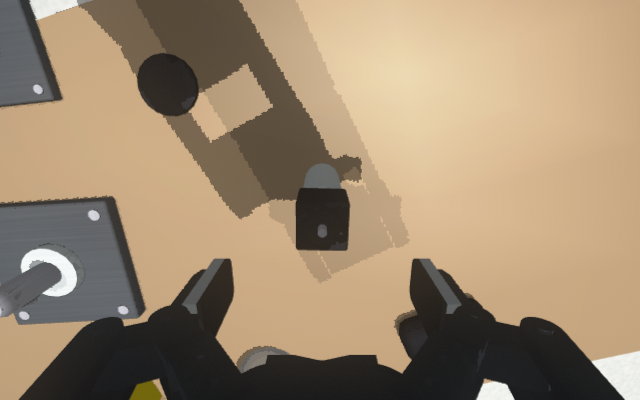

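```bash
python3 - <<'E'
from h import *
a=cv2.imread("pics/w3.png")[150:260,270:380]
cv2.imwrite("pics/w3c.png",cv2.convertScaleAbs(cv2.resize(a,None,fx=5.4,fy=5.4,interpolation=cv2.INTER_CUBIC),alpha=2.5,beta=10))
E
```

```text
(no output)
```

View pics/w3c.png

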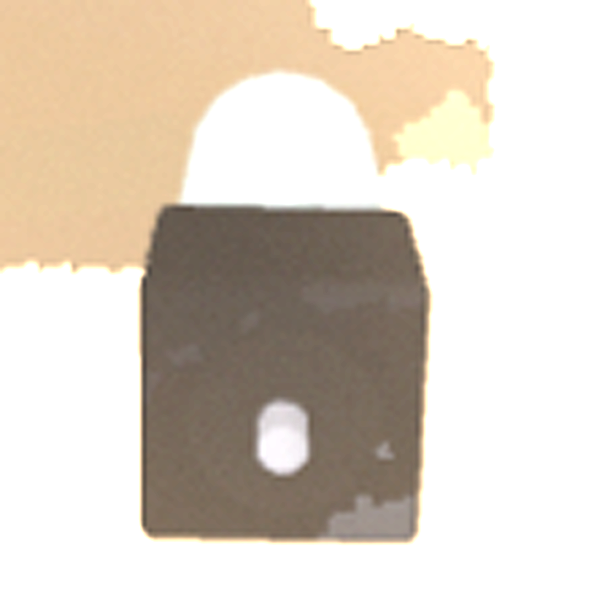

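```bash
python3 - <<'E'
from h import *
c=P("wrist");f=lambda x,y:(270+x/5.4,150+y/5.4)
p=[atz(c,f(*u),.136) for u in [(142,285),(428,290),(415,540),(145,535)]]
print(np.mean(p,0));
for i in range(4):
    d=p[(i+1)%4]-p[i];print(np.linalg.norm(d),np.degrees(np.arctan2(d[1],d[0])))
s=atz(c,f(283,452),.146);print("screw",s,totool(s),totool(np.mean(p,0)))
E
```

```text
[0.52485462 0.12794145 0.136     ]
0.03454654625895047 74.06886993087318
0.03339333107631651 -16.08977306536422
0.03427561832822452 -106.06415594907375
0.03331410261506386 164.37596983371031
screw [0.5253622 0.1278179 0.146    ] [54.75603917 -1.59619117  0.09417458] [64.75576135 -1.06863498  0.08245946]
```

```bash
python3 -m creep '[[[20,-1,0,0],[40,-1,0,0],[60,-1,0,0],[75,-1,0,0],[82,-1,0,0],[82,-1,0,0]]]'; python3 -m creep '[[[0,0,0,0],[0,0,0,0],[0,0,0,0],[0,0,0,0],[0,0,0,0],[0,0,0,0],[0,0,0,0],[0,0,0,0],[0,0,0,0],[0,0,0,0]]]' 1 40
```

```text
t: 4.4
ee_pos: [0.5244, 0.1273, 0.1176]
orientation: [0.56, -0.431, 0.561, 0.431]
force: [-0.4, -1.0, 1.0]
width: 0.0856
t: 5.4
ee_pos: [0.5253, 0.1284, 0.1191]
orientation: [0.561, -0.432, 0.56, 0.431]
force: [-0.7, -0.1, 6.1]
width: 0.0357
```

```bash
python3 -m creep '[[[-15,0,0,0],[-40,0,0,0],[-75,0,0,-0.1],[-110,0,0,-0.22],[-130,0,0,-0.35],[-130,0,0,-0.48],[-130,0,0,-0.61],[-130,0,0,-0.74],[-130,0,0,-0.87],[-130,0,0,-1.0],[-130,0,0,-1.05],[-130,0,0,-1.05]]]'; python3 - <<'E'
from h import *
im=env.get_image("scene")[:,:,::-1];s=env.read_state();print(s["ee_pos"],s["force"],s["wrist_torque"],s["width"])
u=proj(P("scene"),s["ee_pos"]-[0,0,.09]).astype(int);print(u)
cv2.imwrite("pics/s4.png",cv2.convertScaleAbs(cv2.resize(im[u[1]-40:u[1]+35,u[0]-40:u[0]+40],None,fx=8,fy=8,interpolation=cv2.INTER_CUBIC),alpha=1.8))
E
```

```text
t: 6.6
ee_pos: [0.5243, 0.1283, 0.248]
orientation: [0.268, -0.654, 0.269, 0.654]
force: [-0.6, 0.6, -2.5]
width: 0.0355
[0.52441312 0.12827956 0.24798077] [-0.03326581  0.27537254 -2.49025285] [ 0.03205017 -0.05407799  0.02071475] 0.03521375922427251
[381 245]
```

View pics/s4.png

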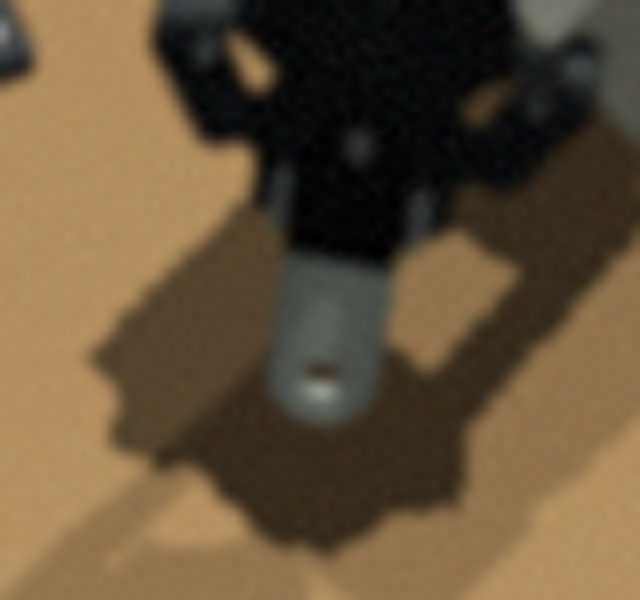

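The hole shows at (322,380) in the crop, facing the scene camera as predicted, so it lies along tool -y. Now to carry it over the stub with the hole ~25° off the button.

```bash
python3 - <<'E'
from h import *
s=env.read_state();q=s["orientation"];R=Ro.from_quat(np.r_[q[1:],q[0]]).as_matrix();y=R[:,1]
print(np.degrees(np.arctan2(y[1],y[0])),R[2],totool((.5433,-.186,.245)))
E
```

```text
-134.73721425303648 [-9.99999661e-01  6.78615744e-04  4.65504616e-04] [   3.01403106  209.9503973  -234.62520636]
```

```bash
python3 -m creep '[[[0,18,-20,0.06],[0,36,-40,0.13],[0,54,-60,0.2],[0,72,-80,0.27],[0,90,-100,0.34],[0,108,-120,0.41],[0,126,-140,0.48],[0,144,-160,0.55],[0,162,-180,0.62],[0,180,-200,0.69],[0,198,-221,0.75],[2,210,-235,0.79],[2,210,-235,0.79],[2,210,-235,0.79],[2,210,-235,0.79]]]'; python3 - <<'E'
from h import *
s=env.read_state();q=s["orientation"];R=Ro.from_quat(np.r_[q[1:],q[0]]).as_matrix();y=R[:,1]
print(np.degrees(np.arctan2(y[1],y[0])),totool((.5433,-.186,.245)),s["force"],s["wrist_torque"],s["ee_pos"])
o=[]
for n in ("scene","side"):
    im=env.get_image(n)[:,:,::-1];u=proj(P(n),(.543,-.186,.1)).astype(int);print(n,u-[30,35])
    o.append(cv2.convertScaleAbs(cv2.resize(im[u[1]-35:u[1]+35,u[0]-27:u[0]+27],None,fx=7.4,fy=7.4,interpolation=cv2.INTER_CUBIC),alpha=1.5))
cv2.imwrite("pics/s5.png",np.hstack(o)); cv2.imwrite("pics/w5.png",env.get_image("wrist")[:,:,::-1])
E
```

```text
t: 8.15
ee_pos: [0.5441, -0.1854, 0.2461]
orientation: [0.499, -0.5, 0.5, 0.501]
force: [-0.1, 0.8, -2.4]
width: 0.0356
-179.8840479006402 [ 1.08648082  0.79390716 -0.64756181] [-0.05717038  0.76844123 -2.3755932 ] [0.04266254 0.00418554 0.04585755] [ 0.5440933  -0.18535143  0.24608633]
scene [283 148]
side [307 182]
```

View pics/s5.png

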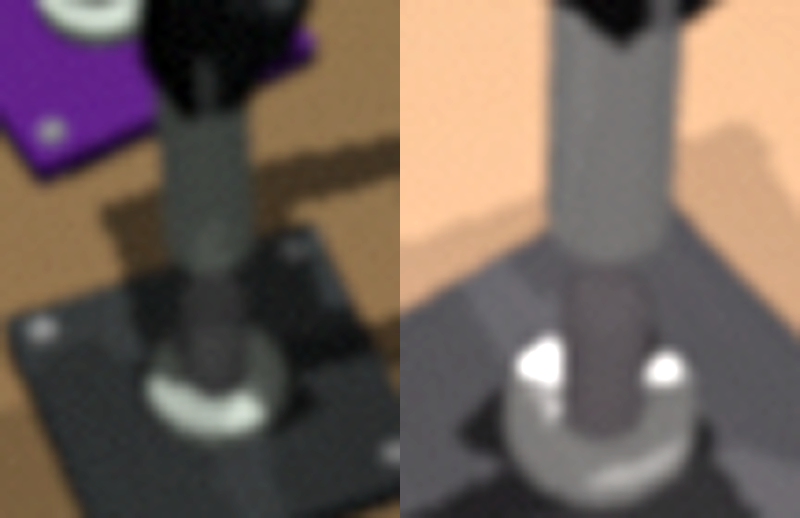

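View pics/w5.png

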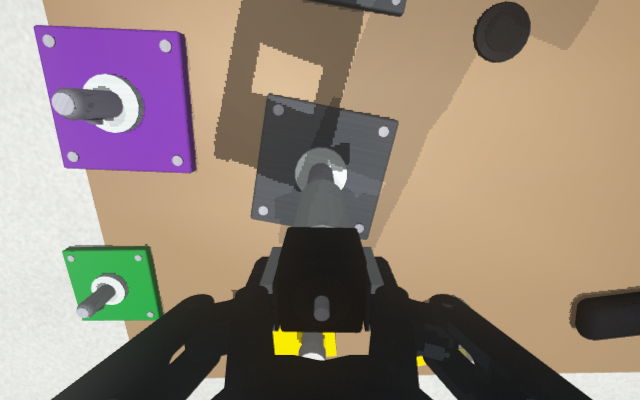

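Both views show the tube axis in line with the stub (side: 606 vs 607, scene: 213 vs 214 in crop pixels). I descend carefully.

```bash
python3 -m creep '[[[10,0,0,0],[20,0,0,0],[28,0,0,0],[34,0,0,0],[39,0,0,0],[42,0,0,0]]]'; python3 -c "
from h import *
s=env.read_state();print(s['force'],s['wrist_torque'])"
```

```text
t: 8.9
ee_pos: [0.5442, -0.1862, 0.2036]
orientation: [0.5, -0.5, 0.5, 0.501]
force: [-0.4, -0.2, -2.2]
width: 0.0355
[-0.432661   -0.2197938  -2.18578858] [0.04055588 0.01391759 0.01669784]
```

```bash
python3 -m creep '[[[3,0,0,0],[6,0,0,0],[9,0,0,0],[12,0,0,0],[14,0,0,0]]]'; python3 -c "
from h import *
s=env.read_state();print(s['force'],s['wrist_torque'],s['ee_pos'])"; python3 -m creep '[[[2,0,0,0],[4,0,0,0],[6,0,0,0],[7,0,0,0]]]'; python3 -c "
from h import *
s=env.read_state();print(s['force'],s['wrist_torque'],s['ee_pos'])"
```

```text
t: 9.4
ee_pos: [0.5442, -0.1863, 0.1901]
orientation: [0.5, -0.5, 0.5, 0.5]
force: [-0.6, 0.3, -2.1]
width: 0.0356
[-0.63446987  0.26926446 -2.13587978] [ 0.00419105 -0.02220275  0.00277621] [ 0.544245   -0.18626832  0.19007814]
t: 9.8
ee_pos: [0.5443, -0.1863, 0.1832]
orientation: [-0.5, 0.5, -0.5, -0.5]
force: [0.3, 0.7, -1.7]
width: 0.0354
[ 0.28566315  0.73433884 -1.71991666] [-0.07171391 -0.09978966  0.0557095 ] [ 0.54434784 -0.18627393  0.18316027]
```

Mouth at about 0.064, near the button. I continue gently.

```bash
for i in 1; do python3 -m creep '[[[2,0,0,0],[4,0,0,0],[6,0,0,0],[8,0,0,0],[8,0,0,0]]]'; done; python3 -c "
from h import *
s=env.read_state();print(s['force'],s['wrist_torque'],s['ee_pos'])"; python3 -m creep '[[[2,0,0,0],[4,0,0,0],[6,0,0,0],[8,0,0,0],[8,0,0,0]]]'; python3 -c "
from h import *
s=env.read_state();print(s['force'],s['wrist_torque'],s['ee_pos'])"
```

```text
t: 10.3
ee_pos: [0.5446, -0.1865, 0.1754]
orientation: [-0.5, 0.501, -0.5, -0.5]
force: [0.7, -1.5, 1.2]
width: 0.0356
[ 0.67715927 -1.48612156  1.15470561] [-0.47652785 -0.2933769   0.0371107 ] [ 0.54464568 -0.18649501  0.17537209]
t: 10.8
ee_pos: [0.5445, -0.1864, 0.1668]
orientation: [-0.5, 0.5, -0.5, -0.5]
force: [2.6, -2.9, -3.0]
width: 0.0351
[ 2.61608464 -2.88852326 -3.02651751] [-0.70747897 -0.69962845  0.01945393] [ 0.5444723  -0.18637047  0.16680332]
```

```bash
python3 -m creep '[[[3,0,0,0],[6,0,0,0],[9,0,0,0],[12,0,0,0],[14,0,0,0],[14,0,0,0]]]'; python3 -c "
from h import *
s=env.read_state();print(s['force'],s['wrist_torque'],s['ee_pos'])"; python3 -m creep '[[[1,0,0,0],[2,0,0,0],[2,0,0,0]]]'; python3 -c "
from h import *
s=env.read_state();print(s['force'],s['wrist_torque'],s['ee_pos'])"
```

```text
t: 11.4
ee_pos: [0.5444, -0.1863, 0.1529]
orientation: [-0.5, 0.5, -0.5, -0.5]
force: [4.8, -2.7, -4.5]
width: 0.0356
[ 4.83118118 -2.72787593 -4.49662651] [-0.78578181 -0.98964541  0.04159929] [ 0.54437005 -0.18632033  0.15285595]
t: 11.7
ee_pos: [0.5444, -0.1863, 0.1513]
orientation: [-0.5, 0.5, -0.5, -0.5]
force: [4.4, -2.4, -1.8]
width: 0.0355
[ 4.39526628 -2.43208067 -1.77359099] [-0.81328398 -0.87204737  0.02751475] [ 0.54439234 -0.18632704  0.15128543]
```

```bash
python3 -m creep '[[[1,0,0,0],[1,0,0,0]]]';python3 -m creep '[[[1,0,0,0],[1,0,0,0]]]';python3 -m creep '[[[0.5,0,0,0],[0.5,0,0,0]]]'
```

```text
t: 11.9
ee_pos: [0.5444, -0.1863, 0.1503]
orientation: [-0.5, 0.5, -0.5, -0.5]
force: [3.8, -3.0, -1.6]
width: 0.0356
t: 12.1
ee_pos: [0.5444, -0.1863, 0.1493]
orientation: [-0.5, 0.5, -0.5, -0.5]
force: [2.9, -2.8, -2.2]
width: 0.0353
t: 12.3
ee_pos: [0.5446, -0.1863, 0.1492]
orientation: [-0.5, 0.5, -0.5, -0.5]
force: [3.2, -2.1, 2.9]
width: 0.0355
```

Touching the collar with about 5 N. Now I turn towards the button, reading the vertical torque.

```bash
r(){ python3 -c "
from h import *
s=env.read_state();print(s['force'],s['wrist_torque'],s['ee_pos'])"; }; python3 -m creep '[[[0.3,0,0,0.05],[0.3,0,0,0.1],[0.3,0,0,0.15],[0.3,0,0,0.2],[0.3,0,0,0.25],[0.3,0,0,0.25]]]'>/dev/null; r; python3 -m creep '[[[0,0,0,0.04],[0,0,0,0.07],[0,0,0,0.07]]]'>/dev/null; r; python3 -m creep '[[[0,0,0,0.03],[0,0,0,0.04],[0,0,0,0.04]]]'>/dev/null; r;
```

```text
[ 1.91457291 -3.91958863  5.41553859] [-0.90438422 -0.38734906 -0.14004801] [ 0.54446845 -0.18656791  0.14916747]
[ 0.74048638 -4.94738243  6.48540363] [-1.04574558 -0.28079426 -0.15278449] [ 0.54426519 -0.18663302  0.14913037]
[ 0.27251526 -2.47457419  7.25927375] [-0.78141589 -0.16818597 -0.04088931] [ 0.54408904 -0.18640707  0.14914536]
```

The lateral force and torque dropped at 0.36 rad of turn, which suggests the snap. I move a little further to the centre of the play and watch the torque.

```bash
r(){ python3 -c "
from h import *
s=env.read_state();print(s['force'],s['wrist_torque'],s['ee_pos'])"; }; python3 -m creep '[[[0,0,0,0.03],[0,0,0,0.04],[0,0,0,0.04]]]'>/dev/null; r; python3 -m creep '[[[0,0,0,0.03],[0,0,0,0.04],[0,0,0,0.04]]]'>/dev/null; r
```

```text
[ 0.16659414 -2.1344727   7.43335436] [-0.55386491 -0.12783531  0.05823694] [ 0.54398813 -0.1861162   0.14912721]
[ 0.73962199 -1.0942847   7.94078583] [-0.34675805 -0.07832352 -0.02470879] [ 0.54389348 -0.18598109  0.14912395]
```

```bash
python3 - <<'E'
from h import *
o=[]
for n in ("scene","side"):
    im=env.get_image(n)[:,:,::-1];u=proj(P(n),(.543,-.186,.07)).astype(int)
    o.append(cv2.convertScaleAbs(cv2.resize(im[u[1]-30:u[1]+30,u[0]-25:u[0]+25],None,fx=8,fy=8,interpolation=cv2.INTER_CUBIC),alpha=1.8))
cv2.imwrite("pics/s6.png",np.hstack(o))
E
```

```text
(no output)
```

View pics/s6.png

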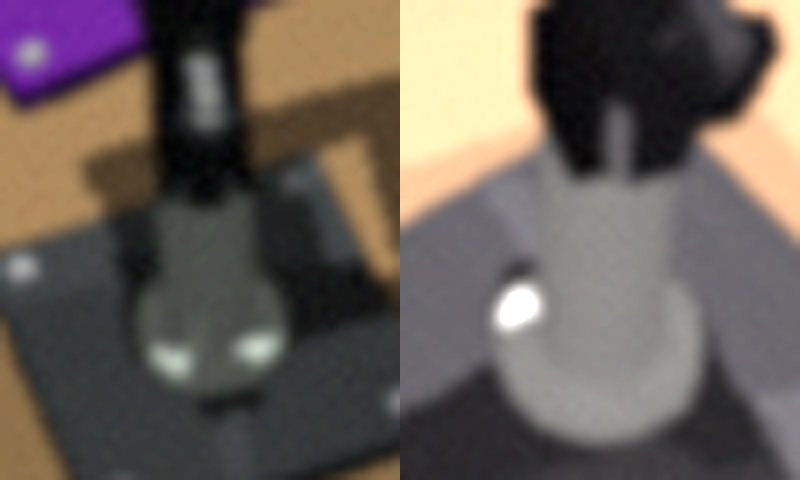

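Tube seated on the collar; the hole is out of view on the far side. I probe the turn gently for the stop.

```bash
r(){ python3 -c "
from h import *
s=env.read_state();print(s['force'].round(1),s['wrist_torque'].round(3))"; }; for i in 1; do python3 -m creep '[[[0,0,0,0.03],[0,0,0,0.03]]]'>/dev/null; r; python3 -m creep '[[[0,0,0,0.03],[0,0,0,0.03]]]'>/dev/null; r;python3 -m creep '[[[0,0,0,0.02],[0,0,0,0.02]]]'>/dev/null; r; done
```

```text
[ 1.  -1.4  8. ] [-0.348 -0.041 -0.102]
[ 0.1 -0.2  8.4] [-0.196 -0.04  -0.123]
[ 0.4 -0.6  8.5] [-0.214 -0.068 -0.067]
```

```bash
r(){ python3 -c "
from h import *
s=env.read_state();print(s['force'].round(1),s['wrist_torque'].round(3))"; };  python3 -m creep '[[[0,0,0,0.02],[0,0,0,0.02]]]'>/dev/null; r; python3 -m creep '[[[0,0,0,0.02],[0,0,0,0.02]]]'>/dev/null; r;python3 -m creep '[[[0,0,0,0.02],[0,0,0,0.02]]]'>/dev/null; r
```

```text
[1.  0.  7.7] [-0.259 -0.047  0.009]
[-0.5 -0.4  7.8] [-0.294 -0.048 -0.001]
[0.3 0.3 8.2] [-0.246 -0.066  0.059]
```

```bash
r(){ python3 -c "
from h import *
s=env.read_state();print(s['force'].round(1),s['wrist_torque'].round(3))"; };  python3 -m creep '[[[0,0,0,0.02],[0,0,0,0.02]]]'>/dev/null; r; python3 -m creep '[[[0,0,0,0.02],[0,0,0,0.02]]]'>/dev/null; r
```

```text
[-0.1 -0.4  7.7] [-0.207 -0.068  0.201]
[-0.   0.2  8.8] [-0.227 -0.016  0.373]
```

The torque climbed to 0.2 then 0.37 N m at 0.62 rad: that is the button's stop. I back off to the middle of the play, ease the push and look.

```bash
r(){ python3 -c "
from h import *
s=env.read_state();print(s['force'].round(1),s['wrist_torque'].round(3),s['ee_pos'])"; };  python3 -m creep '[[[-0.2,0,0,-0.05],[-0.4,0,0,-0.1],[-0.5,0,0,-0.14],[-0.5,0,0,-0.14],[-0.5,0,0,-0.14]]]'>/dev/null; r
```

```text
[ 0.3 -0.3  4.5] [-0.201 -0.056  0.095] [ 0.54334555 -0.18567275  0.1491711 ]
```

```bash
python3 -m creep '[[[0,0,0,0],[0,0,0,0],[0,0,0,0],[0,0,0,0],[0,0,0,0],[0,0,0,0],[0,0,0,0],[0,0,0,0]]]' -1; python3 -m creep '[[[-10,0,0,0],[-30,0,0,0],[-60,0,0,0],[-100,0,0,0],[-130,0,0,0],[-130,0,0,0]]]'; python3 - <<'E'
from h import *
o=[]
for n in ("scene","side"):
    im=env.get_image(n)[:,:,::-1];u=proj(P(n),(.543,-.186,.09)).astype(int)
    o.append(cv2.convertScaleAbs(cv2.resize(im[u[1]-38:u[1]+37,u[0]-25:u[0]+25],None,fx=8,fy=8,interpolation=cv2.INTER_CUBIC),alpha=1.8))
cv2.imwrite("pics/s7.png",np.hstack(o));s=env.read_state();print(s["joint_pos"],s["ee_pos"])
q=s["orientation"];R=Ro.from_quat(np.r_[q[1:],q[0]]).as_matrix();y=R[:,1]
print(np.degrees(np.arctan2(y[1],y[0])))
E
```

```text
t: 17.1
ee_pos: [0.5443, -0.1863, 0.149]
orientation: [0.604, -0.367, 0.604, 0.367]
force: [-0.4, 0.6, -0.1]
width: 0.0853
t: 17.7
ee_pos: [0.5467, -0.1872, 0.2847]
orientation: [0.606, -0.37, 0.602, 0.365]
force: [0.2, 0.1, 0.6]
width: 0.0852
[-3.50385258e-01  3.14108754e-01  1.71414635e+00 -3.11990889e-05
  1.11116934e+00 -1.44234156e+00] [ 0.54452886 -0.18634497  0.28025251]
152.5652631831601
```

View pics/s7.png

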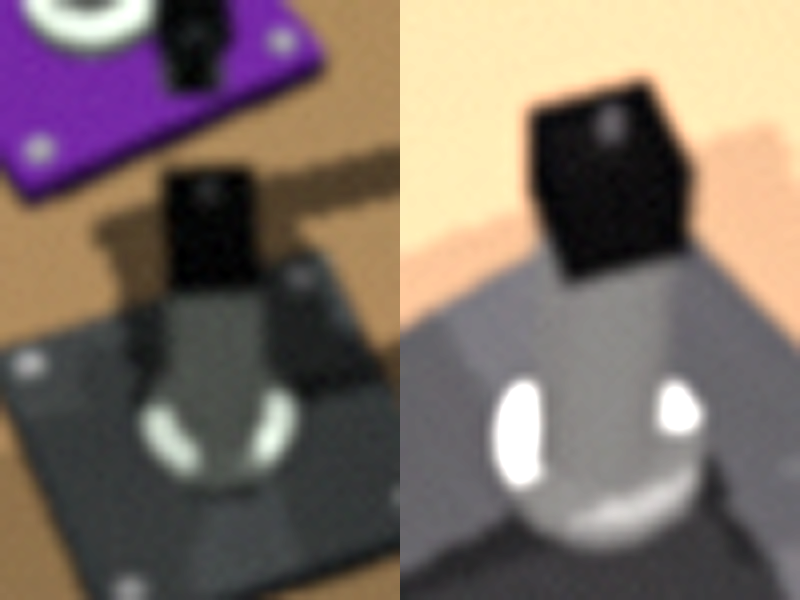

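The post stands upright and released on the collar. The hole is now at about -27.5°, against -25° measured for the button. To see the button itself, I turn the wrist camera round to the far side.

```bash
python3 -m creep '[[[0,-14,0,0.14],[0,-28,0,0.28],[0,-42,0,0.42],[0,-56,0,0.56],[0,-70,0,0.7],[0,-84,0,0.84],[0,-98,0,0.98],[0,-112,0,1.12],[0,-126,0,1.26],[0,-140,0,1.4],[0,-140,0,1.54],[0,-140,0,1.68],[0,-140,0,1.82],[0,-140,0,1.96],[0,-140,0,2.1],[0,-140,0,2.24],[0,-140,0,2.38],[0,-140,0,2.52],[0,-140,0,2.66],[0,-140,0,2.8]]]'; python3 -m creep '[[[0,0,0,0.1],[0,0,0,0.2],[0,0,0,0.3],[0,0,0,0.3],[0,0,0,0.3]]]'; python3 - <<'E'
from h import *
im=env.get_image("wrist")[:,:,::-1];u=proj(P("wrist"),(.543,-.186,.06)).astype(int);print(u)
cv2.imwrite("pics/w8.png",im);cv2.imwrite("pics/w8c.png",cv2.convertScaleAbs(cv2.resize(im[u[1]-50:u[1]+60,u[0]-55:u[0]+55],None,fx=5.4,fy=5.4,interpolation=cv2.INTER_CUBIC),alpha=1.3))
E
```

```text
t: 19.8
ee_pos: [0.6677, -0.2504, 0.2769]
orientation: [-0.462, -0.534, -0.464, 0.535]
force: [0.2, -0.4, 0.3]
width: 0.0852
t: 20.3
ee_pos: [0.668, -0.2505, 0.2776]
orientation: [-0.38, -0.596, -0.381, 0.596]
force: [-0.1, -0.4, -0.7]
width: 0.0854
[316 283]
```

View pics/w8c.png

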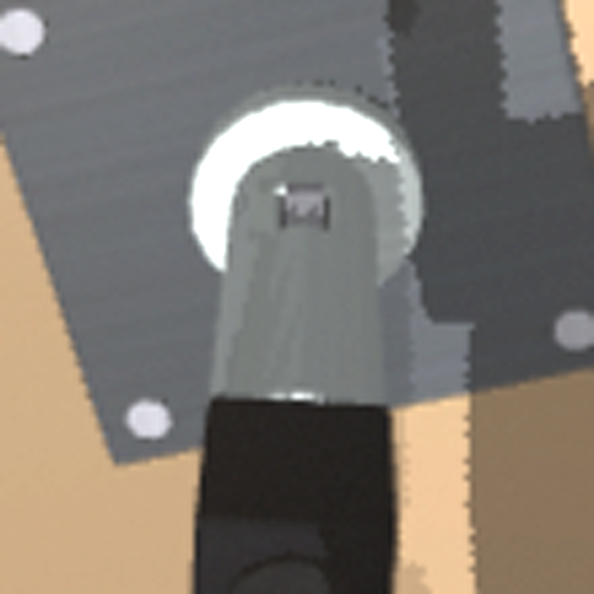

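The button fills the hole at (303,205) in the crop, with an even gap on both sides, and the tube is seated on the collar. The gripper is well clear, so I hand in.

```bash
python3 -c "
from station import env
print(env.finish_job())"
```

```text
the job is handed in; nothing more can be done
None
```

The camera post is on the large dark stand, down on the collar, with the spring button out through the hole. I let go and handed the job in at about 20 s. No verdict was reported.

- **Fit:** I lowered the tube over the stub with the hole about 25° off the button. It touched the collar gently, at no more than about 11 N, and I then turned it on.
- **Snap:** Side force and friction torque dropped at 0.36 rad of turn. The stop came up at about 0.6 rad, peaking at 0.37 N m, just under the 0.4 N m limit. I then backed off to the middle of the play.
- **Last checks:** The scene and side pictures show the post upright on the collar and released. A close wrist picture shows the button in the hole with an even gap on both sides.
- **Not fully confirmed:**
  - The early two-camera position fixes disagreed by up to about 9 mm, so I used the wrist-camera measurements.
  - I did not probe the stop in the other direction.
  - I did not re-measure the bystanders. The paths stayed well above them, and I saw no contact forces in the readings taken along the way.

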